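Close the slide hybridisation chamber and hold it shut for the clamps

TASK

Close the single-slide hybridisation chamber: take its lid, the narrower of the two lids lying on the bench, fit it over the base's two dowel pins with the cut corners together, and press it down against the gasket until it sits flush on the base all round. Finish with the hand still holding the lid pressed shut, so that the clamps could be slipped on (do not fit them), and leave everything else on the bench where it is.

Things in the scene. Friction and masses are not known exactly. Their poses are not given: they have to be found in the camera images.
- lid: Single-slide lid: dark anodised aluminium plate 130 (x) by 60 (y) by 8 mm, its +x +y corner cut at 45 degrees (18 mm legs). A grip rib along x over its centre: 74 long, 16 wide, 20 high (top at z = 28 mm). Two 7.5 mm through holes, ringed with steel. About 0.18 kg. Starts flat on the bench, rib up, at a heading up to 100 degrees either way. Origin: centre of the underside, z up.
- base: Single-slide base, loose on the bench: dark aluminium block 130 (x) by 60 (y) by 18 mm, +x +y corner cut like the lid's, a glass slide in its well, a pale gasket round the well and two upright dowel pins. About 0.4 kg. Origin: centre of the underside, z up. Closed, the lid's origin lies 18 mm above this one with the same axes; the lid fits one way round only.
- lid_holeA (a point): Centre of the lid's hole nearer the cut corner, at the underside: (54, 0, 0) mm in the lid's frame.
- lid_holeB (a point): Centre of the lid's other hole, at the underside: (-54, -18, 0) mm in the lid's frame.
- base_pinA (a point): Axis of the dowel pin nearer the base's cut corner, at the metal top: (54, 0, 18) mm in the base's frame. Steel, 6 mm, standing 14 mm above the metal top (tip at z = 32 mm), the last 4 mm tapered.
- base_pinB (a point): Axis of the other, equal dowel pin, at the metal top: (-54, -18, 18) mm in the base's frame.
- base_gasket (a point): Centre of the open gasket's top: (0, 0, 22) mm in the base's frame (the point does not follow the gasket down). Soft silicone frame 91 by 41 mm outside, 4 mm proud of the metal top; it gives about 3 N per mm, so the lid is flush on the metal at about 12 N; let go, it springs up again.
- wide_lid: Lid of the two-slide chamber, not wanted: as the other lid but 96 mm wide (130 by 96 by 8 mm, rib to 28 mm). Leave it alone. Origin: centre of the underside.
- wide_base: Base of the two-slide chamber, standing open to one side: 130 by 96 by 18 mm, with its own pins to 32 mm. Leave it alone. Origin: centre of the underside.
- clamp1: Loose C-shaped steel spring clamp, 30 by 36 by 33 mm high. Leave it. Origin: centre of the underside.
- clamp2: A second, equal clamp. Leave it. Origin: centre of the underside.
- tweezers: Steel tweezers lying flat, 140 mm long, 8 mm high. Leave them. Origin: centre of the underside.
Not all that is in view belongs to the job. What is shaped like the lid but turquoise is not meant. Leave any orange look-alike of the base alone.

How it is judged:
On the way, in this order (a step that is already met when the one before it is completed fails the run):
1. the narrow lid is picked up off the bench (height (world z) of lid above 0.04 m), for 0.2 s.
2. the lid is down over both dowel pins, the right way round (horizontal distance between lid_holeA and base_pinA below 0.003 m and horizontal distance between lid_holeB and base_pinB below 0.003 m and z of lid in the frame of base between 0.014 and 0.026 m), for 0.2 s.
At the end, for the whole second after the job is handed in: Holes within 2 mm of their pins, lid less than 1.3 mm above the base's metal top and level with it within 1 degree; base flat on the bench within 50 mm of its start; fingers on the lid (over 4 N), over 6 N between lid and base, nothing moving (horizontal distance between lid_holeA and base_pinA below 0.002 m and horizontal distance between lid_holeB and base_pinB below 0.002 m and z of lid in the frame of base between 0.015 and 0.0193 m and angle between the z axis of lid and the z axis of base, either way round below 0.02 rad and height (world z) of base below 0.006 m and angle between base's own z axis and vertical below 0.03 rad and distance of base from where it was at the start of the episode below 0.05 m and contact force between lid and base above 6 N and contact force between the fingers and lid above 4 N and linear speed of lid below 0.01 m/s); the arm keeps its last pose, push and grip.
It fails at once if the wide lid is moved (distance of wide_lid from where it was at the start of the episode above 0.02 m).
It fails at once if the wide base is moved (distance of wide_base from where it was at the start of the episode above 0.02 m).
It fails at once if a clamp is moved (distance of any of clamp1, clamp2 from where it was at the start of the episode above 0.02 m).
It fails at once if the tweezers are moved (distance of tweezers from where it was at the start of the episode above 0.02 m).
It also fails if it takes over 40 s, if anything falls off the work surface, if the arm or the gripper's body presses on something with over 40 N, if the wrist force passes 120 N, or if a joint passes its speed limit or range.

ROBOT

A 6-joint arm with a two-finger parallel gripper is mounted at the origin on the work surface. World frame = base frame: x ahead of the robot, y to its left, z up, the work surface at z = 0. Lengths are in m, angles in rad, forces in N, time in s.
With the tool pointing down it reaches from about 0.375 to 0.975 m from the base axis. Payload 3.8 kg.
Tool frame: the origin (TCP) lies at the very end of the fingers, on their centre line; the grasp point (between the pads) lies behind it (bot.tcp_to_grasp is the y of the grasp point in the tool frame, in m); y points along the fingers, z is the direction in which the jaws open and shut, and the axes are right-handed (so a half turn about y gives the same grasp; the last joint's range is limited). The gripper opens to 85 mm and grips with 20 to 120 N. Pads are 22 mm wide; open, the fingers measure 114 mm over their backs; the gripper's body (76 mm by 85 mm) begins 54 mm behind the grasp point. The pads swing forward as they close: fully open they stand 13 mm farther back than shut.
Start: joints at [1.21, 0.264, 1.604, -0, 1.274, -0.037], TCP at [0.215, 0.64, 0.231] pointing down, gripper open.
Joint ranges: [-2.63, 2.63], [-0.94, 2.18], [0.31, 2.57], [-1.31, 4.45], [0, 2.66], [-2.55, 2.55]. Speed limits (rad/s): [2.57, 2.57, 3.14, 3.14, 3.14, 3.14].

INTERFACE

Orientations are given as a rotation vector (axis times angle).
In Python, from workcell import bot, optics, workorder gives the robot as it stands.
- The arm moves only by the shell command python3 -m handwheel 'ROWS' [FORCE]. ROWS is JSON, a list of rows, each a list of 7 numbers: the shift along the tool's x, y, z in m, then the turn, a rotation vector about the tool's x, y, z in rad, then the opening, from 0 (shut) to 1 (fully open). A call has 1 to 8 rows; each row shifts and turns the commanded pose from where the row before left it, along the tool's axes as they then stand; what a row does not reach is not made up. A row lasts 1/8 s, in which the tool goes at most 62.5 mm and 10.7 degrees, less where a joint would pass 70% of its speed; a pose out of reach is approached as far as the arm can. A call with a gripper value outside its range is refused whole. The fingers move at their own pace and stop on an object; FORCE is the grip in N (left out, the last holds). Time passes only in rows, so rows that do not move let the fingers close. It gives the time, the measured TCP pose, the force and the opening at its end, in the units of the state.
- bot.read_state(): the state, without advancing time (a new reading comes with each control period).
- optics.read_camera(name): name is "side" or "top" or "wrist"; returns a dict with "image" (480x640x3 uint8, red, green, blue), "z_map" (480x640 float32, m along the optical axis (not along the pixel's ray), 0 where there is no reading), "mtx" (3x3 intrinsics, pixels), "dist" ([k1, k2, p1, p2, k3] as OpenCV has them; the pictures are not rectified), "world_from_camera" (4x4, takes a point from camera to world coordinates); the wrist camera has in their place "hand_eye" (4x4, takes a point from camera to tool coordinates, whose origin is the TCP and whose axes are the tool frame's). Camera axes: x right, y down, z forward; pixel columns grow to the right and rows downward; lengths in m; the calibration is good to about 2 mm. A picture is of the moment at which its call begins: read the wrist's pose just before it.
- workorder.finish_job(): hands the job in, once; it reports no verdict.
The state is a dict: "time": time; "q": joint angles; "joint_vel": joint speeds; "joint_torque": joint torques, N m; "tool_pos": TCP position; "tcp_rot": TCP orientation; "wrist_force": force on the tool from outside, world axes, zero at the start; "torque": the same for the moment, N m; "width": opening from 0.0 (shut) to 1.0 (fully open).
Only numpy, scipy, OpenCV 4.12 (cv2) and the standard library are available. Lean on these libraries where they do the work, as an engineer would, in place of code of your own. Each camera call takes 0.05 s, during which the arm holds its last target.

## Working session

There is one attempt and no reset: what is moved stays moved. The work goes in short steps, Python scripts to look and compute and a shell command to move; the robot and the scene stay as the last step left them, time stands still between calls to the robot, and variables do not carry over. Pictures are saved under pics/ and viewed, and the job is handed in when it is done.

```bash
ls; mkdir -p pics; python3 - <<'E'
from workcell import bot, optics, workorder
import cv2, numpy as np
s=bot.read_state(); print(s, bot.tcp_to_grasp)
for n in ['side','top','wrist']:
    c=optics.read_camera(n)
    cv2.imwrite(f'pics/{n}0.png',c['image'][:,:,::-1])
    np.savez(f'{n}0.npz',**c)
    print(n,c['mtx'].tolist(),c['dist'],c.get('world_from_camera',c.get('hand_eye')))
E
```

```text
pics
{'time': 0.0, 'q': array([ 1.21006868e+00,  2.64771836e-01,  1.60538819e+00,  3.57234759e-05,
        1.27373940e+00, -3.69155800e-02]), 'joint_vel': array([-0.00018699, -0.00086694, -0.00010473, -0.00039556,  0.00074774,
       -0.00061171]), 'joint_torque': array([-9.36014985e-04, -5.15103364e+01, -3.67319119e+01, -3.34418701e-05,
        1.26480989e-02, -2.09196662e-05]), 'tool_pos': array([0.21450829, 0.6392157 , 0.22994181]), 'tcp_rot': array([-1.55807475,  0.25459295, -0.25382168]), 'wrist_force': array([ 0.12081075, -0.83490915,  0.09701294]), 'torque': array([-0.01513775, -0.02854524,  0.04374017]), 'width': 0.9988630995428486} -0.0187
side [[444.84714513591064, 0.0, 324.95967198776447], [0.0, 444.84714513591064, 238.2813829970479], [0.0, 0.0, 1.0]] [-0.10394344  0.          0.          0.          0.        ] [[-0.77671582 -0.35577662  0.51974564  0.02020993]
 [-0.62982583  0.44612444 -0.63583993  0.61553005]
 [-0.00565425 -0.82121616 -0.57058921  0.60843348]
 [ 0.          0.          0.          1.        ]]
top [[493.75642970860895, 0.0, 319.6185031869944], [0.0, 493.75642970860895, 237.99228414744343], [0.0, 0.0, 1.0]] [-0.06899053  0.          0.          0.          0.        ] [[ 0.02491532 -0.98093665  0.19272392  0.26315557]
 [-0.99951533 -0.02084451  0.02312167 -0.0321503 ]
 [-0.01866366 -0.1932066  -0.98098057  1.26744654]
 [ 0.          0.          0.          1.        ]]
wrist [[396.84842146865947, 0.0, 321.4130379912976], [0.0, 396.84842146865947, 240.8651633637897], [0.0, 0.0, 1.0]] [0.02868375 0.         0.         0.         0.        ] [[-3.14684338e-04  9.54560613e-01  2.98016673e-01 -7.61921969e-02]
 [-4.26817667e-04 -2.98016788e-01  9.54560533e-01 -1.42175973e-01]
 [ 9.99999859e-01  1.73186468e-04  5.01204550e-04 -2.42337513e-04]
 [ 0.00000000e+00  0.00000000e+00  0.00000000e+00  1.00000000e+00]]
```

View pics/top0.png

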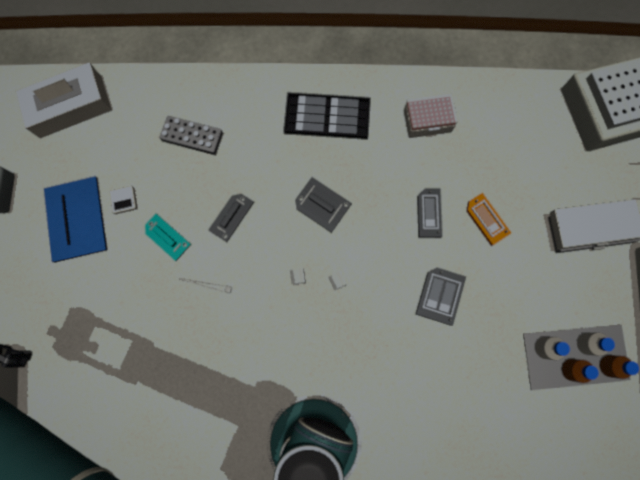

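View pics/side0.png

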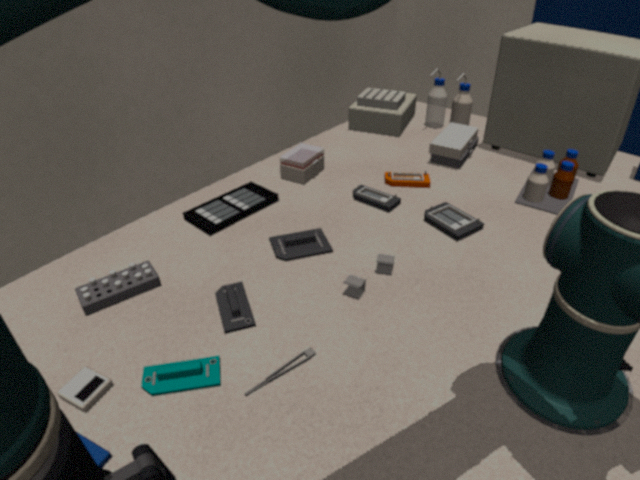

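View pics/wrist0.png

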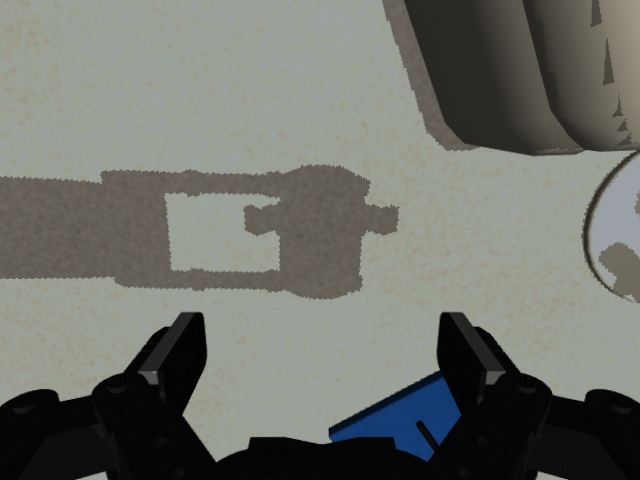

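Top view: dark-grey lids are at (231,217), narrow, and (323,204), about square, so the wide one. The turquoise look-alike is at (168,237). Bases are at (429,213), narrow grey, (441,296), wide with two slides, and (489,219), orange decoy. I take the lid as (231,217) and the base as (429,213), and will confirm both in an enlarged crop and by size.

```bash
cat > h.py <<'E'
import numpy as np, cv2
from scipy.spatial.transform import Rotation as R
from workcell import bot, optics, workorder
def Twt(s):
    T=np.eye(4);T[:3,:3]=R.from_rotvec(s['tcp_rot']).as_matrix();T[:3,3]=s['tool_pos'];return T
def rays(uv,c,W):
    p=cv2.undistortPoints(np.array(uv,float).reshape(-1,1,2),c['mtx'],c['dist'])[:,0]
    d=np.c_[p,np.ones(len(p))]@W[:3,:3].T
    return W[:3,3],d
def cast(uv,c,W,z):
    o,d=rays(uv,c,W); return o+d*((z-o[2])/d[:,2:])
def tri(ol):  # list of (o,d): least squares point + residual
    A=np.zeros((3,3));b=np.zeros(3);P=[]
    for o,d in ol:
        d=d/np.linalg.norm(d);M=np.eye(3)-np.outer(d,d);A+=M;b+=M@o;P.append((M,o))
    x=np.linalg.solve(A,b);return x,[np.linalg.norm(M@(x-o)) for M,o in P]
def wrist(name):
    s=bot.read_state();c=optics.read_camera('wrist');W=Twt(s)@c['hand_eye']
    cv2.imwrite(f'pics/{name}.png',c['image'][:,:,::-1]);np.savez(f'{name}.npz',W=W,**c);return s,c,W
E
python3 - <<'E'
from h import *
c=dict(np.load('top0.npz'));W=c['world_from_camera']
im=c['image'][:,:,::-1]
a=cv2.resize(im[170:260,130:370],None,fx=3.3,fy=3.3,interpolation=cv2.INTER_CUBIC)
b=cv2.resize(im[170:335,380:520],None,fx=3.3,fy=3.3,interpolation=cv2.INTER_CUBIC)
cv2.imwrite('pics/cropA.png',a);cv2.imwrite('pics/cropB.png',b)
g=im.astype(int);m=((g.max(2)<125)&(g.max(2)-g.min(2)<40)).astype(np.uint8)
m[:170]=0;m[335:]=0;m[:,:130]=0;m[:,520:]=0
cs,_=cv2.findContours(m,cv2.RETR_EXTERNAL,cv2.CHAIN_APPROX_NONE)
for k in cs:
    if cv2.contourArea(k)<150: continue
    for z in(.008,.018):
        p=cast(k.reshape(-1,2),c,W,z); r=cv2.minAreaRect((p[:,:2]*1000).astype(np.float32)); print(cv2.boundingRect(k),z,r)
E
```

```text
(415, 267, 51, 59) 0.008 ((369.82080078125, -313.36920166015625), (102.32604217529297, 135.15687561035156), 73.35244750976562)
(415, 267, 51, 59) 0.018 ((368.973876953125, -311.1363830566406), (101.51358032226562, 134.08367919921875), 73.35248565673828)
(208, 193, 47, 50) 0.008 ((565.692626953125, 232.97625732421875), (65.34302520751953, 132.58554077148438), 58.80351638793945)
(208, 193, 47, 50) 0.018 ((563.29052734375, 230.8712158203125), (64.82418823242188, 131.53280639648438), 58.80351257324219)
(416, 188, 27, 51) 0.008 ((584.27392578125, -288.05029296875), (135.524169921875, 66.90956115722656), 0.9407579898834229)
(416, 188, 27, 51) 0.018 ((581.7242431640625, -286.0184631347656), (134.44813537597656, 66.37832641601562), 0.9407552480697632)
(295, 177, 57, 57) 0.008 ((601.4154052734375, -4.109230041503906), (133.35638427734375, 99.84173583984375), 56.36888122558594)
(295, 177, 57, 57) 0.018 ((598.7296142578125, -4.331871032714844), (132.2975616455078, 99.04901885986328), 56.36886978149414)
```

View pics/cropA.png

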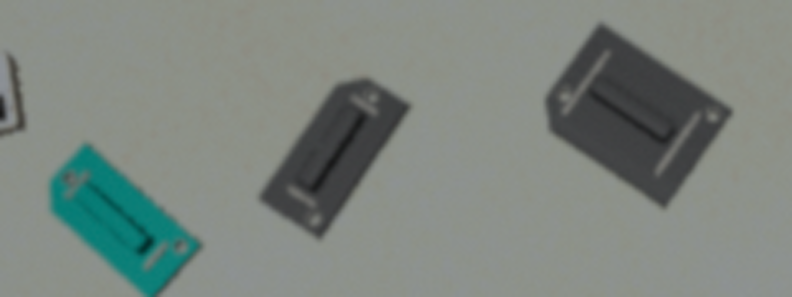

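View pics/cropB.png

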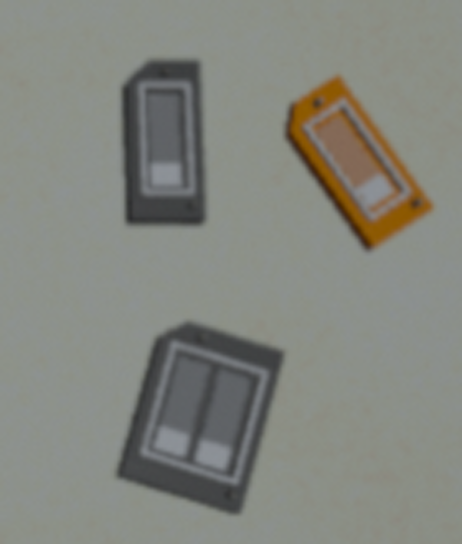

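Crops confirm it: the narrow dark lid is at (231,217), measuring 65x132 mm with rib, and its cut corner is at the far-left end, so heading ≈ -31°. The base is the grey single-slide block at (429,213), with heading ≈ +1° and its cut corner also far-left. Now I work out the approach.

```bash
cat >> h.py <<'E'
def plan(pos,yaw,s=None):
    """print shift in present tool axes, then turn (tool rotvec), to reach tool with y down, tool z at heading yaw (deg)"""
    s=s or bot.read_state();T=Twt(s)
    sh=T[:3,:3].T@(np.array(pos)-T[:3,3])
    z=np.array([np.cos(np.radians(yaw)),np.sin(np.radians(yaw)),0]);y=np.array([0,0,-1.]);x=np.cross(y,z)
    t=R.from_matrix(T[:3,:3].T@np.c_[x,y,z]).as_rotvec()
    print('shift',sh.round(4),'len',np.linalg.norm(sh).round(3),'turn',t.round(4),np.degrees(t).round(1));return sh,t
def show():
    s=bot.read_state();T=Twt(s)
    print('t',round(s['time'],2),'pos',s['tool_pos'].round(4),'zhead',np.degrees(np.arctan2(T[1,2],T[0,2])).round(2),'ydown',T[:3,1].round(4),'q',s['q'].round(2),'F',s['wrist_force'].round(2),'M',s['torque'].round(3),'w',round(s['width'],3))
    return s
E
python3 - <<'E'
from h import *
show()
print(Twt(bot.read_state()).round(3))
plan([.5656,.233,.23],58.8);plan([.5656,.233,.23],58.8-180)
E
```

```text
t 0.15 pos [0.2145 0.6394 0.2302] zhead 71.45 ydown [-6.0e-04 -1.7e-03 -1.0e+00] q [ 1.21  0.26  1.61  0.    1.27 -0.04] F [-0.29  0.75 -0.1 ] M [0.003 0.006 0.034] w 0.998
[[ 0.948 -0.001  0.318  0.215]
 [-0.318 -0.002  0.948  0.639]
 [-0.    -1.    -0.002  0.23 ]
 [ 0.     0.     0.     1.   ]]
shift [ 0.4621  0.0007 -0.2736] len 0.537 turn [1.800e-03 2.208e-01 1.000e-04] [ 0.1 12.7  0. ]
shift [ 0.4621  0.0007 -0.2736] len 0.537 turn [ 2.0000e-04 -2.9208e+00 -2.6000e-03] [   0.  -167.3   -0.2]
```

```bash
python3 -m handwheel '[[0.051,0,-0.030,0,0,0,1],[0.051,0,-0.030,0,0,0,1],[0.051,0,-0.030,0,0,0,1],[0.051,0,-0.030,0,0,0,1],[0.051,0,-0.030,0,0,0,1],[0.051,0,-0.030,0,0,0,1],[0.051,0,-0.030,0,0,0,1],[0.051,0,-0.030,0,0,0,1]]' && python3 -m handwheel '[[0.027,0,-0.017,0,0,0,1],[0.027,0,-0.017,0,0,0,1],[0,0,0,0,0.11,0,1],[0,0,0,0,0.11,0,1],[0,0,0,0,0,0,1]]'; python3 - <<'E'
from h import *
show(); wrist('w1'); plan([.5656,.233,.23],58.8)
E
```

```text
time: 1.15
tool_pos: [0.526, 0.2809, 0.2311]
tcp_rot: [-1.556, 0.254, -0.254]
wrist_force: [0.6, 0.3, 0.3]
width: 0.999
time: 1.78
tool_pos: [0.5654, 0.2329, 0.2309]
tcp_rot: [-1.529, 0.426, -0.425]
wrist_force: [0.4, 0.1, -0.4]
width: 0.998
t 1.77 pos [0.5654 0.2329 0.2309] zhead 58.89 ydown [-7.e-04 -3.e-04 -1.e+00] q [ 0.35  0.15  1.75 -0.    1.25 -0.68] F [ 0.37  0.11 -0.35] M [ 0.024  0.014 -0.019] w 0.998
shift [0.0002 0.0009 0.0001] len 0.001 turn [ 0.0006  0.0028 -0.0004] [ 0.   0.2 -0. ]
```

View pics/w1.png

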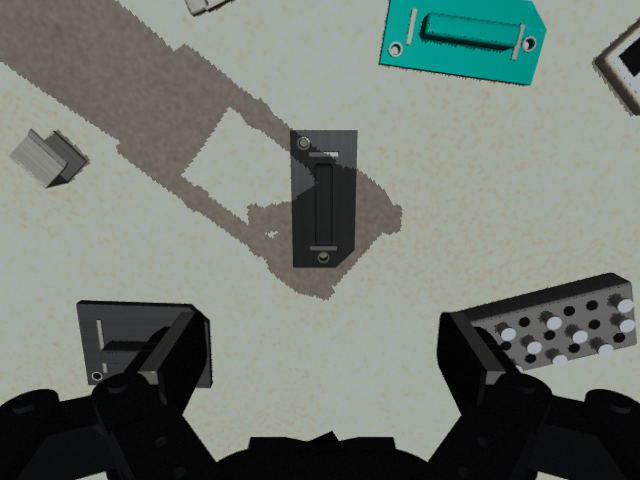

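Wrist view: the narrow lid is in the centre, with hole A at (323,257), hole B at (303,143) and its cut corner at (345,260). The wide lid is at lower left and the turquoise one at the top. I take a second, lower view for triangulation.

```bash
python3 -m handwheel '[[0,0.035,0,0,0,0,1],[0,0.035,0,0,0,0,1],[0,0,0,0,0,0,1]]'; python3 - <<'E'
from h import *
show(); wrist('w2')
for n in('w1','w2'):
    im=cv2.imread(f'pics/{n}.png')
    cr=im[110:310,260:400] if n=='w1' else im[60:400,240:420]
    cv2.imwrite(f'pics/{n}c.png',cv2.resize(cr,None,fx=2.8 if n=='w1' else 1.7,fy=2.8 if n=='w1' else 1.7,interpolation=cv2.INTER_CUBIC))
E
```

```text
time: 2.2
tool_pos: [0.5627, 0.2323, 0.1576]
tcp_rot: [-1.533, 0.43, -0.42]
wrist_force: [-0.6, -0.9, 0.6]
width: 1.003
t 2.2 pos [0.5627 0.2323 0.1576] zhead 58.95 ydown [-0.0071 -0.0026 -1.    ] q [ 0.35  0.2   1.82  0.    1.13 -0.68] F [-0.59 -0.88  0.62] M [0.003 0.024 0.031] w 1.003
```

View pics/w2.png

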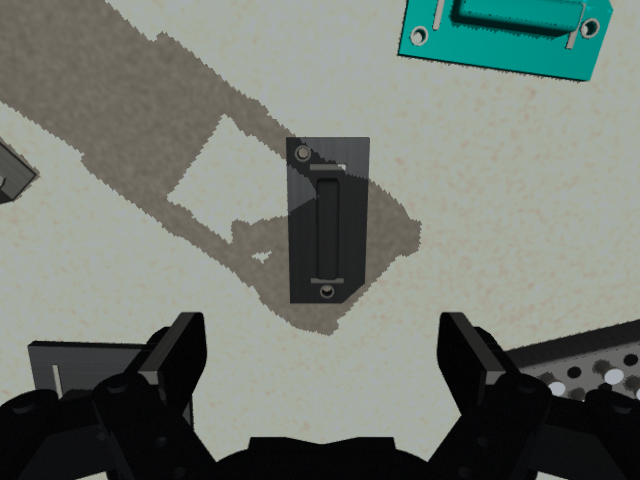

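View pics/w1c.png

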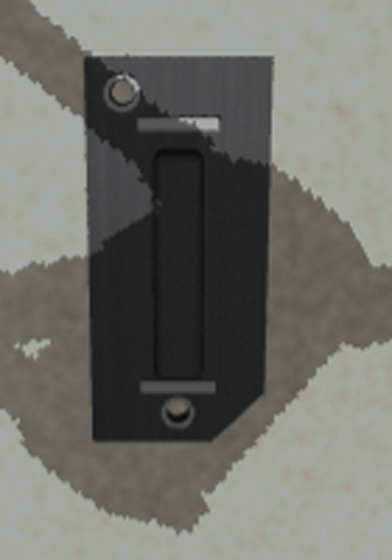

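```bash
python3 - <<'E'
from h import *
obs={'A':[], 'B':[]}
for n,pa,pb,r in(('w1',(323,257),(303,143),9),('w2',(327,291),(303,153),11)):
    d=dict(np.load(n+'.npz'));W=d['W'];g=cv2.cvtColor(d['image'],cv2.COLOR_RGB2GRAY)
    for k,p in(('A',pa),('B',pb)):
        x,y=p;cr=g[y-r:y+r+1,x-r:x+r+1]
        up=cv2.resize(cr,None,fx=8,fy=8,interpolation=cv2.INTER_CUBIC)
        t,m=cv2.threshold(up,0,255,cv2.THRESH_OTSU)
        cs,_=cv2.findContours(m,cv2.RETR_EXTERNAL,cv2.CHAIN_APPROX_NONE)
        c=max(cs,key=cv2.contourArea);(cx,cy),rad=cv2.minEnclosingCircle(c)
        uv=(x-r+(cx+.5)/8-.5,y-r+(cy+.5)/8-.5)
        print(n,k,t,np.round(uv,2),'rad',round(rad/8,2),cv2.boundingRect(c), cast([uv],d,W,.008).round(4))
        o,dd=rays([uv],d,W);obs[k].append((o,dd[0]))
    # outline
    m=(g<72).astype(np.uint8)
    m=cv2.morphologyEx(m,cv2.MORPH_CLOSE,np.ones((5,5)))
    cv2.imwrite(f'pics/{n}m.png',m*255)
for k in obs: print(k,tri(obs[k]))
c=np.load('top0.npz')
E
```

```text
w1 A 56.0 [323.07 256.91] rad 5.93 (30, 31, 94, 89) [[0.6124 0.2062 0.008 ]]
w1 B 65.0 [305.06 140.13] rad 9.87 (25, 0, 127, 128) [[0.5095 0.2494 0.008 ]]
w2 A 55.0 [326.57 291.12] rad 7.23 (31, 40, 115, 107) [[0.6125 0.206  0.008 ]]
w2 B 62.0 [305.65 150.35] rad 12.42 (23, 0, 161, 158) [[0.5102 0.2495 0.008 ]]
A (array([0.61197455, 0.20639538, 0.00943478]), [np.float64(6.926996709435318e-05), np.float64(6.926996709447234e-05)])
B (array([0.50924768, 0.25068893, 0.0258078 ]), [np.float64(0.00029507759741532184), np.float64(0.00029507759741538114)])
```

View pics/w2m.png

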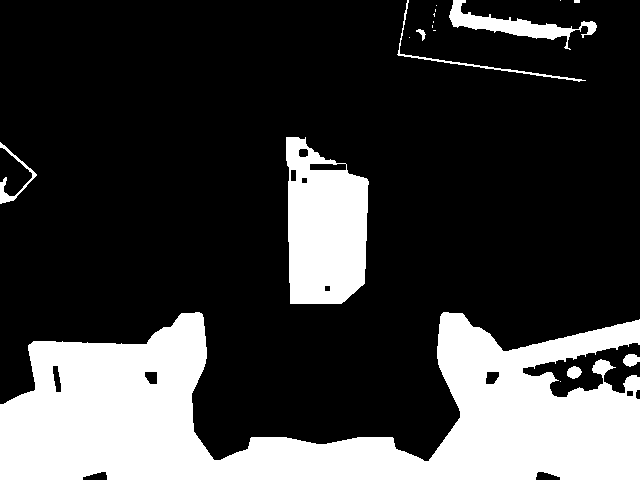

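```bash
python3 - <<'E'
from h import *
obs=[]
ims=[]
for n,pb,r in(('w1',(303,143),9),('w2',(303,153),11)):
    d=dict(np.load(n+'.npz'));W=d['W'];g=cv2.cvtColor(d['image'],cv2.COLOR_RGB2GRAY)
    x,y=pb;cr=g[y-r:y+r+1,x-r:x+r+1];up=cv2.resize(cr,None,fx=8,fy=8,interpolation=cv2.INTER_CUBIC)
    for t in(95,110,125):
        m=(up>t).astype(np.uint8);cs,_=cv2.findContours(m,cv2.RETR_EXTERNAL,cv2.CHAIN_APPROX_NONE)
        c=max(cs,key=cv2.contourArea);(cx,cy),rad=cv2.minEnclosingCircle(c)
        uv=(x-r+(cx+.5)/8-.5,y-r+(cy+.5)/8-.5)
        print(n,t,np.round(uv,2),round(rad/8,2),cast([uv],d,W,.008).round(4))
        if t==110: o,dd=rays([uv],d,W);obs.append((o,dd[0]))
print(tri(obs))
for n,b in (('w1',(130,275,285,365)),('w2',(130,310,280,380))):
    im=cv2.imread(f'pics/{n}.png')[b[0]:b[1],b[2]:b[3]].astype(float)
    im=np.clip(((im/255)**.45)*255*1.3-20,0,255).astype(np.uint8);k=580/im.shape[0]
    ims.append(cv2.resize(im,None,fx=k,fy=k,interpolation=cv2.INTER_CUBIC));print(n,b,k)
cv2.imwrite('pics/lid2.png',np.hstack(ims))
E
```

```text
w1 95 [304.45 140.86] 5.25 [[0.5098 0.2486 0.008 ]]
w1 110 [306.44 139.31] 3.61 [[0.5095 0.2508 0.008 ]]
w1 125 [306.56 139.31] 3.33 [[0.5096 0.2509 0.008 ]]
w2 95 [302.93 152.23] 4.6 [[0.5103 0.2472 0.008 ]]
w2 110 [301.56 153.  ] 3.68 [[0.5102 0.246  0.008 ]]Traceback (most recent call last):
  File "<stdin>", line 9, in <module>
ValueError: max() iterable argument is empty
```

```bash
python3 - <<'E'
from h import *
ims=[]
for n,b in (('w1',(130,275,285,365)),('w2',(130,310,280,380))):
    im=cv2.imread(f'pics/{n}.png')[b[0]:b[1],b[2]:b[3]].astype(float)
    im=np.clip(((im/255)**.45)*255*1.3-20,0,255).astype(np.uint8);k=580/im.shape[0]
    ims.append(cv2.resize(im,None,fx=k,fy=k,interpolation=cv2.INTER_CUBIC));print(n,b,k,ims[-1].shape)
cv2.imwrite('pics/lid2.png',np.hstack(ims))
E
```

```text
w1 (130, 275, 285, 365) 4.0 (580, 320, 3)
w2 (130, 310, 280, 380) 3.2222222222222223 (580, 322, 3)
```

View pics/lid2.png

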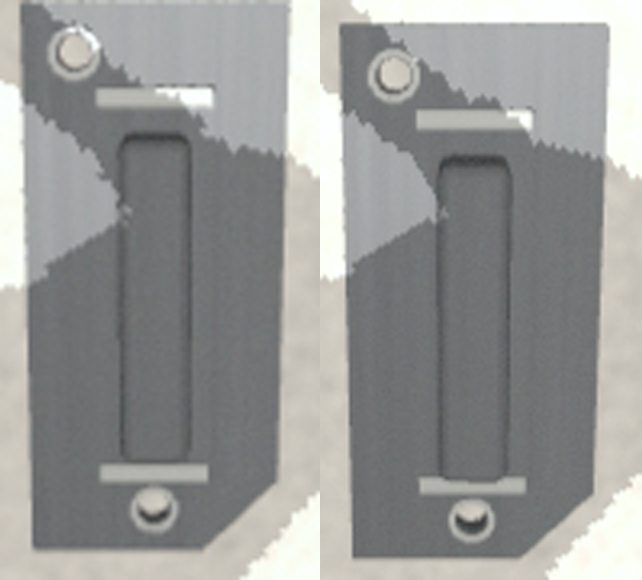

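```bash
python3 - <<'E'
from h import *
d1=dict(np.load('w1.npz'));d2=dict(np.load('w2.npz'))
def tp(a,b):
    o1,r1=rays([a],d1,d1['W']);o2,r2=rays([b],d2,d2['W']);return tri([(o1,r1[0]),(o2,r2[0])])
for n,a,b in(('A',(323.1,256.7),(326.5,291.0)),('B',(303.0,142.9),(302.3,152.9)),('ribend',(323.5,244.6),(327.4,278.6)),('cornL',(293.0,267),(290,302.6)),('cutbot',(335.5,266.7),(341.5,302.5)),('cutright',(353.5,250),(364.5,283))):
    x,r=tp(a,b);print(n,x.round(4),np.round(r,5), cast([a],d1,d1['W'],.008)[0].round(4),cast([b],d2,d2['W'],.008)[0].round(4))
A=(cast([(323.1,256.7)],d1,d1['W'],.008)+cast([(326.5,291.0)],d2,d2['W'],.008))[0]/2
B=(cast([(303.0,142.9)],d1,d1['W'],.008)+cast([(302.3,152.9)],d2,d2['W'],.008))[0]/2
v=(A-B)[:2];print('AB',np.linalg.norm(v),'want',np.hypot(108,18)/1e3)
h=np.degrees(np.arctan2(v[1],v[0])-np.arctan2(18,108));print('heading',h)
hr=np.radians(h);Rm=np.array([[np.cos(hr),-np.sin(hr)],[np.sin(hr),np.cos(hr)]])
print('centre',(A[:2]+B[:2])/2-Rm@np.array([0,-.009]))
E
```

```text
A [0.6114 0.2067 0.0105] [0.00011 0.00011] [0.6123 0.2063 0.008 ] [0.6124 0.206  0.008 ]
B [0.5107 0.2462 0.0034] [5.e-05 5.e-05] [0.5106 0.2465 0.008 ] [0.5105 0.2465 0.008 ]
ribend [0.5959 0.2165 0.0293] [2.e-05 2.e-05] [0.6018 0.2131 0.008 ] [0.6036 0.2121 0.008 ]
cornL [0.6067 0.1749 0.0061] [5.e-05 5.e-05] [0.6062 0.1754 0.008 ] [0.606  0.1755 0.008 ]
cutbot [0.628  0.211  0.0065] [0.00012 0.00012] [0.6275 0.2114 0.008 ] [0.6273 0.2112 0.008 ]
cutright [0.6207 0.2356 0.0107] [0.00021 0.00021] [0.6216 0.2351 0.008 ] [0.6219 0.2355 0.008 ]
AB 0.10951559108351074 want 0.10948972554536796
heading -31.08225569908177
centre [0.56606982 0.23406069]
```

Lid: centre (0.566, 0.234), heading -31.1°. Hole spacing is 109.5 mm against the 109.5 mm nominal. Measured heights are 3-10 mm for the plate and 29 mm for the rib, consistent with 8 and 28. Before grasping, which would block the view, I look at the base from the same relative poses.

```bash
python3 - <<'E'
from h import *
show();plan([.582,-.286,.23],91)
E
```

```text
t 2.25 pos [0.5643 0.2329 0.16  ] zhead 58.93 ydown [-0.0033 -0.0012 -1.    ] q [ 0.35  0.2   1.82 -0.    1.13 -0.68] F [-0.09  0.31 -0.09] M [-0.037 -0.026 -0.027] w 0.997
shift [ 0.2828 -0.0694 -0.4355] len 0.524 turn [ 0.0021 -0.5597 -0.0029] [  0.1 -32.1  -0.2]
```

```bash
python3 -m handwheel '[[0.031,-0.009,-0.048,0,0,0,1],[0.031,-0.009,-0.048,0,0,0,1],[0.031,-0.009,-0.048,0,0,0,1],[0.031,-0.009,-0.048,0,0,0,1],[0.031,-0.009,-0.048,0,0,0,1],[0.031,-0.009,-0.048,0,0,0,1],[0.031,-0.009,-0.048,0,0,0,1],[0.031,-0.009,-0.048,0,0,0,1]]' && python3 -m handwheel '[[0.017,0,-0.026,0,0,0,1],[0.017,0,-0.026,0,0,0,1],[0,0,0,0,-0.14,0,1],[0,0,0,0,-0.14,0,1],[0,0,0,0,-0.14,0,1],[0,0,0,0,-0.14,0,1],[0,0,0,0,0,0,1]]'; python3 - <<'E'
from h import *
show(); wrist('b1')
E
```

```text
time: 3.25
tool_pos: [0.5802, -0.226, 0.2368]
tcp_rot: [-1.529, 0.422, -0.429]
wrist_force: [1.6, 0.5, 0.3]
width: 1.004
time: 4.12
tool_pos: [0.5823, -0.2863, 0.2358]
tcp_rot: [-1.572, -0.015, 0.01]
wrist_force: [0.2, 0.0, 0.3]
width: 0.998
t 4.12 pos [ 0.5823 -0.2863  0.2358] zhead 90.89 ydown [ 0.0031 -0.0017 -1.    ] q [-0.5   0.21  1.66 -0.    1.27 -2.08] F [0.18 0.04 0.3 ] M [-0.045 -0.095  0.021] w 0.998
```

View pics/b1.png

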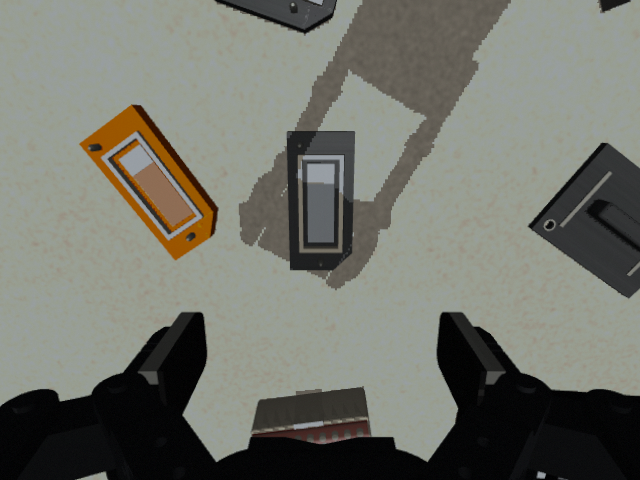

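The single-slide base is centred at about (321,200), with pins at roughly (300,147) and (320,264). Orange is on the left and the wide lid on the right. Second view next.

```bash
python3 -m handwheel '[[0,0.035,0,0,0,0,1],[0,0.035,0,0,0,0,1],[0,0,0,0,0,0,1],[0,0,0,0,0,0,1]]'; python3 - <<'E'
from h import *
show(); wrist('b2')
ims=[]
for n,b in (('b1',(125,275,280,360)),('b2',(130,320,275,376))):
    im=cv2.imread(f'pics/{n}.png')[b[0]:b[1],b[2]:b[3]].astype(float)
    im=np.clip(((im/255)**.45)*255*1.3-20,0,255).astype(np.uint8);k=4 if n=='b1' else 3
    ims.append(cv2.resize(im,None,fx=k,fy=k,interpolation=cv2.INTER_CUBIC)[:570]);
    if ims[-1].shape[0]<600: ims[-1]=cv2.copyMakeBorder(ims[-1],0,600-ims[-1].shape[0],0,0,cv2.BORDER_CONSTANT)
    print(n,b,k,ims[-1].shape)
cv2.imwrite('pics/base2.png',np.hstack(ims))
E
```

```text
time: 4.68
tool_pos: [0.5822, -0.2863, 0.165]
tcp_rot: [-1.572, -0.014, 0.011]
wrist_force: [1.1, 0.0, 0.5]
width: 1.0
t 4.67 pos [ 0.5822 -0.2863  0.165 ] zhead 90.89 ydown [ 0.0018 -0.001  -1.    ] q [-0.5   0.26  1.73 -0.    1.15 -2.08] F [1.09 0.05 0.52] M [ 0.012 -0.    -0.003] w 1.0
b1 (125, 275, 280, 360) 4 (600, 320, 3)
b2 (130, 320, 275, 376) 3 (600, 303, 3)
```

View pics/b2.png

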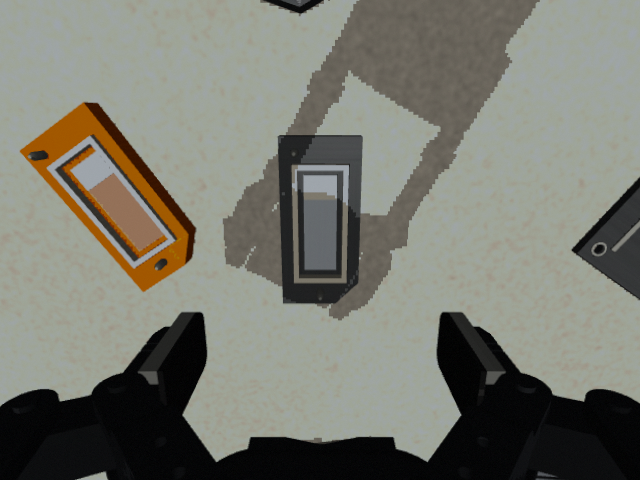

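View pics/base2.png

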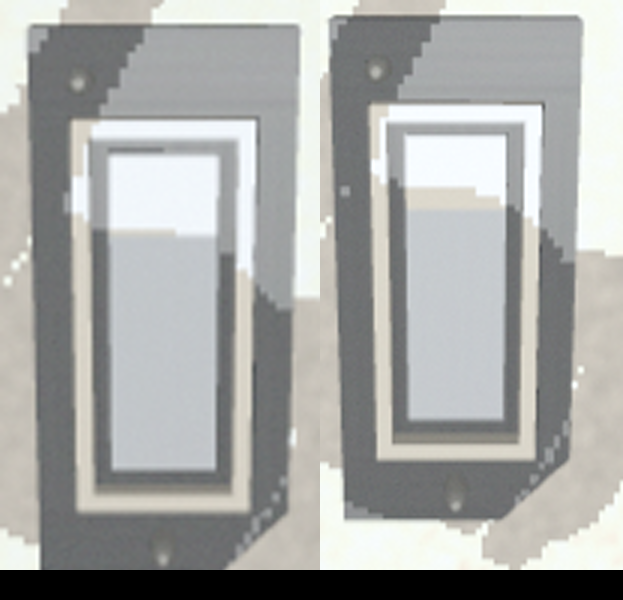

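```bash
python3 - <<'E'
from h import *
for n,seed in(('b1',(321,200)),('b2',(320,225))):
    d=dict(np.load(n+'.npz'));W=d['W'];g=cv2.cvtColor(d['image'],cv2.COLOR_RGB2GRAY)
    b=(275,360,125,275) if n=='b1' else (275,368,130,310)
    for t in (85,95,105):
        m=np.zeros_like(g);m[b[2]:b[3],b[0]:b[1]]=(g[b[2]:b[3],b[0]:b[1]]>t)
        k,l,st,ce=cv2.connectedComponentsWithStats(m)
        # component(s) within gasket: choose comps containing left/bottom bars: biggest not touching ROI border
        ok=[i for i in range(1,k) if st[i,4]>30 and st[i,0]>b[0] and st[i,1]>b[2] and st[i,0]+st[i,2]<b[1] and st[i,1]+st[i,3]<b[3]]
        mm=np.isin(l,ok).astype(np.uint8)
        pts=np.argwhere(mm)[:,::-1]
        r=cv2.minAreaRect(pts.astype(np.float32));print(n,t,[tuple(st[i]) for i in ok],r)
        for z in(.022,):
            p=cast(pts,d,W,z);rr=cv2.minAreaRect((p[:,:2]*1000).astype(np.float32));print('   world',rr)
ims=[]
for n,c in (('b1',(300,146)),('b1',(320,262)),('b2',(294,154)),('b2',(320,296))):
    im=cv2.imread(f'pics/{n}.png')[c[1]-12:c[1]+13,c[0]-12:c[0]+13].astype(float)
    im=np.clip(((im/255)**.45)*255*1.3-20,0,255).astype(np.uint8)
    ims.append(cv2.resize(im,None,fx=11,fy=11,interpolation=cv2.INTER_CUBIC))
cv2.imwrite('pics/pins.png',np.vstack([np.hstack(ims[:2]),np.hstack(ims[2:])]))
E
```

```text
b1 85 [(np.int32(298), np.int32(155), np.int32(46), np.int32(98), np.int32(1154)), (np.int32(307), np.int32(163), np.int32(28), np.int32(79), np.int32(2089))] ((320.4999694824219, 203.49996948242188), (44.99999237060547, 96.99998474121094), -0.0)
   world ((583.90283203125, -287.53472900390625), (90.20740509033203, 40.79762649536133), 0.9232111573219299)
b1 95 [(np.int32(298), np.int32(155), np.int32(46), np.int32(97), np.int32(1051)), (np.int32(307), np.int32(164), np.int32(28), np.int32(78), np.int32(2054)), (np.int32(280), np.int32(217), np.int32(8), np.int32(11), np.int32(46)), (np.int32(353), np.int32(240), np.int32(6), np.int32(11), np.int32(37)), (np.int32(336), np.int32(256), np.int32(20), np.int32(16), np.int32(87))] ((315.4459533691406, 213.6756591796875), (121.4908447265625, 73.65074920654297), 80.53767395019531)
   world ((594.4781494140625, -291.81170654296875), (114.91709899902344, 68.11473083496094), 11.473580360412598)
b1 105 [(np.int32(298), np.int32(155), np.int32(46), np.int32(97), np.int32(995)), (np.int32(307), np.int32(164), np.int32(28), np.int32(21), np.int32(
[... 431 characters left out ...]
, -287.5732727050781), (89.98594665527344, 40.87282943725586), 0.8716241717338562)
b2 95 [(np.int32(292), np.int32(165), np.int32(57), np.int32(118), np.int32(1657)), (np.int32(303), np.int32(175), np.int32(34), np.int32(94), np.int32(3024))] ((320.0, 223.5), (117.0, 56.0), 90.0)
   world ((583.8466796875, -287.49005126953125), (89.98345184326172, 40.709251403808594), 0.8755552768707275)
b2 105 [(np.int32(292), np.int32(165), np.int32(57), np.int32(118), np.int32(1528)), (np.int32(303), np.int32(175), np.int32(34), np.int32(27), np.int32(879))] ((320.0, 223.5), (117.0, 56.0), 90.0)
   world ((583.8455200195312, -287.56634521484375), (89.97882080078125, 40.52387619018555), 0.8759686350822449)
```

View pics/pins.png

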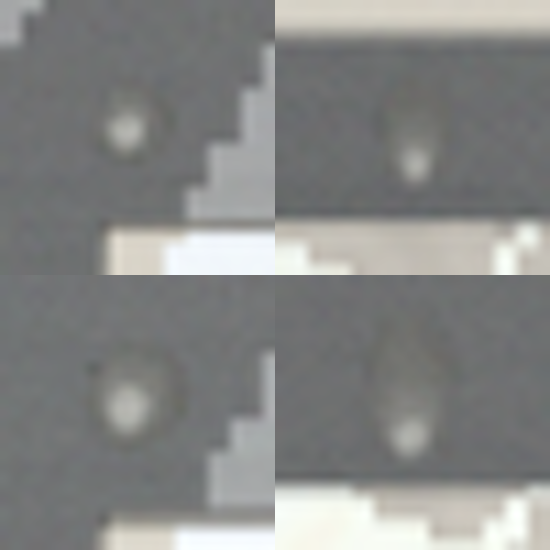

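```bash
python3 - <<'E'
from h import *
d1=dict(np.load('b1.npz'));d2=dict(np.load('b2.npz'))
P={}
for n,a,b in(('A',(320.2,264.3),(319.8,298.1)),('B',(298.9,145.4),(293.1,153.6)),('gasketLB',(299.0,253),(294,283)),('gasketRT',(344,154.7),(348.7,164.7))):
    o1,r1=rays([a],d1,d1['W']);o2,r2=rays([b],d2,d2['W']);x,r=tri([(o1,r1[0]),(o2,r2[0])])
    c1=cast([a],d1,d1['W'],.032)[0];c2=cast([b],d2,d2['W'],.032)[0];P[n]=(c1+c2)/2
    print(n,x.round(4),np.round(r,5),c1.round(4),c2.round(4))
v=(P['A']-P['B'])[:2];print(np.linalg.norm(v));h=np.arctan2(v[1],v[0])-np.arctan2(18,108);print('heading',np.degrees(h))
Rm=np.array([[np.cos(h),-np.sin(h)],[np.sin(h),np.cos(h)]]);print('centre',(P['A']+P['B'])[:2]/2-Rm@[0,-.009])
E
```

```text
A [ 0.6372 -0.2869  0.0332] [5.e-05 5.e-05] [ 0.6376 -0.2869  0.032 ] [ 0.6378 -0.2868  0.032 ]
B [ 0.53   -0.3063  0.0358] [8.e-05 8.e-05] [ 0.5302 -0.3066  0.032 ] [ 0.5304 -0.3065  0.032 ]
gasketLB [ 0.6318 -0.3074  0.0178] [4.e-05 4.e-05] [ 0.6268 -0.3067  0.032 ] [ 0.6256 -0.3064  0.032 ]
gasketRT [ 0.5385 -0.2676  0.0204] [0.00015 0.00015] [ 0.5373 -0.2681  0.032 ] [ 0.5372 -0.2685  0.032 ]
0.10920771465528846
heading 0.9129928310559867
centre [ 0.58385108 -0.2877323 ]
```

Base: two methods agree. The gasket rectangle gives (0.5838, -0.2875) at 0.88°. The pin tips give (0.5839, -0.2877) at 0.91°, with spacing 109.2 mm and tips at ~33-36 mm. Back to the lid.

```bash
python3 - <<'E'
from h import *
show();plan([.566,.234,.165],58.9)
E
```

```text
t 4.72 pos [ 0.5827 -0.2865  0.1657] zhead 90.9 ydown [ 0.0031 -0.0017 -1.    ] q [-0.5   0.26  1.73  0.    1.15 -2.08] F [0.28 0.47 0.13] M [-0.035  0.004  0.048] w 0.991
shift [-8.500e-03 -2.000e-04  5.207e-01] len 0.521 turn [0.0008 0.5584 0.0035] [ 0.  32.   0.2]
```

```bash
python3 -m handwheel '[[-0.001,0,0.058,0,0,0,1],[-0.001,0,0.058,0,0,0,1],[-0.001,0,0.058,0,0,0,1],[-0.001,0,0.058,0,0,0,1],[-0.001,0,0.058,0,0,0,1],[-0.001,0,0.058,0,0,0,1],[-0.001,0,0.058,0,0,0,1],[-0.001,0,0.058,0,0,0,1]]' && python3 -m handwheel '[[0,0,0.028,0,0,0,1],[0,0,0.028,0,0,0,1],[0,0,0,0,0.14,0,1],[0,0,0,0,0.14,0,1],[0,0,0,0,0.14,0,1],[0,0,0,0,0.14,0,1],[0,0,0,0,0,0,1],[0,0,0,0,0,0,1]]'; python3 - <<'E'
from h import *
show();plan([.5661,.2341,.06],58.9)
E
```

```text
time: 5.72
tool_pos: [0.5673, 0.1803, 0.1663]
tcp_rot: [-1.57, -0.016, 0.008]
wrist_force: [1.2, 0.1, 0.3]
width: 0.999
time: 6.72
tool_pos: [0.5656, 0.2342, 0.1647]
tcp_rot: [-1.528, 0.423, -0.426]
wrist_force: [-0.5, -0.1, -0.0]
width: 0.999
t 6.72 pos [0.5656 0.2342 0.1647] zhead 58.97 ydown [ 2.1e-03  7.0e-04 -1.0e+00] q [ 0.35  0.19  1.81 -0.    1.13 -0.68] F [-0.54 -0.06 -0.04] M [-0.012 -0.022 -0.032] w 0.999
shift [ 3.000e-04  1.047e-01 -1.000e-04] len 0.105 turn [-0.0017  0.0011  0.0014] [-0.1  0.1  0.1]
```

```bash
python3 -m handwheel '[[0,0.05,0,0,0,0,1],[0,0.05,0,0,0,0,1],[0,0.03,0,0,0,0,1],[0,0.015,0,0,0,0,1],[0,0,0,0,0,0,1],[0,0,0,0,0,0,1]]'; python3 - <<'E'
from h import *
show();plan([.5661,.2341,.0105],58.9); wrist('g0')
E
```

```text
time: 7.48
tool_pos: [0.5664, 0.2345, 0.0201]
tcp_rot: [-1.527, 0.424, -0.428]
wrist_force: [0.7, -0.0, -0.5]
width: 1.005
t 7.47 pos [0.5664 0.2345 0.0201] zhead 58.86 ydown [ 0.0029  0.001  -1.    ] q [ 0.35  0.35  1.91 -0.    0.87 -0.68] F [ 0.65 -0.01 -0.51] M [ 0.016  0.05  -0.011] w 1.005
shift [-0.0001  0.0096 -0.0006] len 0.01 turn [-0.0024 -0.0007  0.0019] [-0.1 -0.   0.1]
```

View pics/g0.png

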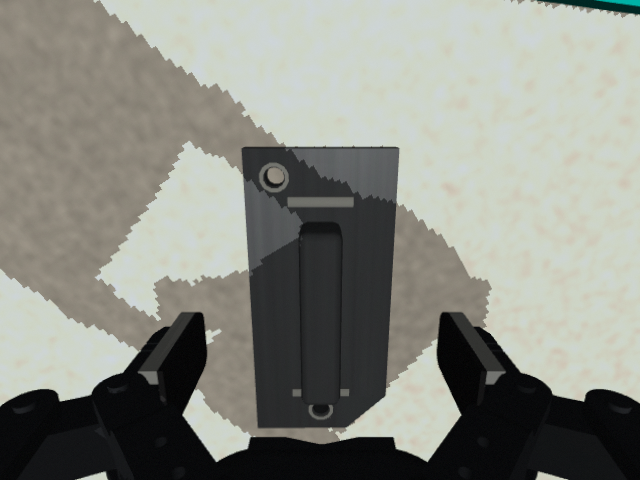

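The lid lies centred between the open fingers, with hole B at (274,178) and hole A at (320,410). I lower the last 9 mm and close.

```bash
python3 -m handwheel '[[0,0.009,0,0,0,0,1],[0,0,0,0,0,0,1],[0,0,0,0,0,0,0.1],[0,0,0,0,0,0,0.1],[0,0,0,0,0,0,0],[0,0,0,0,0,0,0],[0,0,0,0,0,0,0],[0,0,0,0,0,0,0]]' 80; python3 - <<'E'
from h import *
show(); wrist('g1')
E
```

```text
time: 8.52
tool_pos: [0.5652, 0.2341, 0.0097]
tcp_rot: [-1.528, 0.426, -0.427]
wrist_force: [-1.1, 0.2, 2.6]
width: 0.166
t 8.53 pos [0.5652 0.2341 0.0097] zhead 58.84 ydown [ 6.e-04  2.e-04 -1.e+00] q [ 0.35  0.37  1.92  0.    0.86 -0.68] F [-1.12  0.16  2.63] M [ 0.005  0.058 -0.016] w 0.166
```

View pics/g1.png

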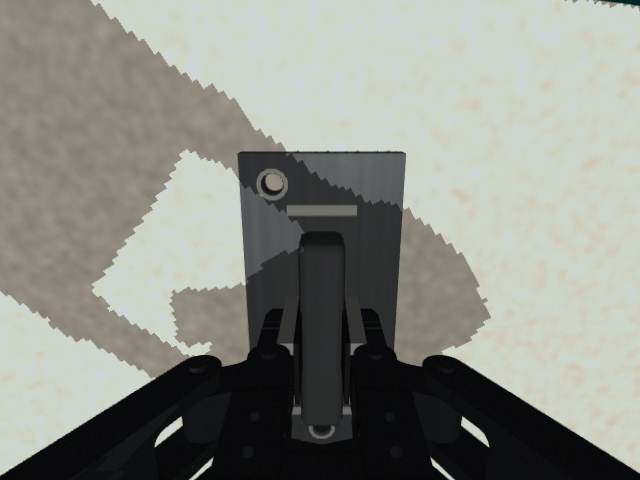

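Gripped on the rib (opening 0.166). Both holes are still visible: B at (272,184), A at (321,428). Lift.

```bash
python3 -m handwheel '[[0,-0.02,0,0,0,0,0],[0,-0.03,0,0,0,0,0],[0,-0.03,0,0,0,0,0],[0,-0.03,0,0,0,0,0],[0,0,0,0,0,0,0],[0,0,0,0,0,0,0],[0,0,0,0,0,0,0],[0,0,0,0,0,0,0]]' 80; python3 - <<'E'
from h import *
show(); wrist('g2')
ims=[]
for n,c,m in (('g2',(272,184),25),('g2',(321,428),25)):
    im=cv2.imread(f'pics/{n}.png')[c[1]-m:c[1]+m+1,c[0]-m:c[0]+m+1].astype(float)
    im=np.clip(((im/255)**.45)*255*1.3-20,0,255).astype(np.uint8)
    ims.append(cv2.resize(im,None,fx=7,fy=7,interpolation=cv2.INTER_CUBIC))
cv2.imwrite('pics/g2h.png',np.hstack(ims))
E
```

```text
time: 9.57
tool_pos: [0.5639, 0.2336, 0.1176]
tcp_rot: [-1.53, 0.428, -0.424]
wrist_force: [-0.2, 0.2, -1.0]
width: 0.165
t 9.57 pos [0.5639 0.2336 0.1176] zhead 58.84 ydown [-0.0027 -0.001  -1.    ] q [ 0.35  0.24  1.86 -0.    1.05 -0.68] F [-0.22  0.16 -0.96] M [-0.019  0.023 -0.038] w 0.165
```

View pics/g2.png

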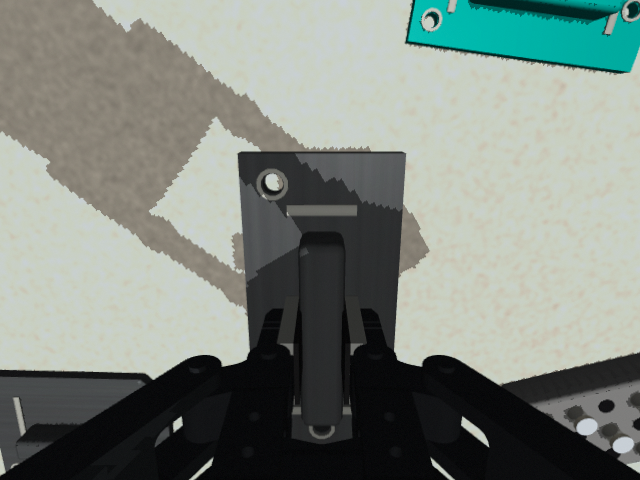

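View pics/g2h.png

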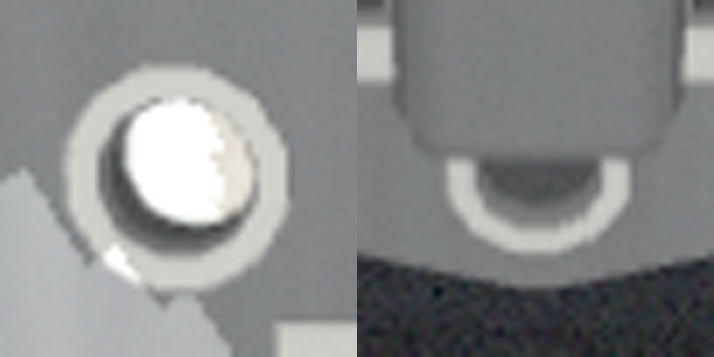

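```bash
cat > hand.py <<'E'
from h import *
def hand(uvA,uvB,c,ytop=.0017):
    H=c['hand_eye'];p=cv2.undistortPoints(np.array([uvA,uvB],float).reshape(-1,1,2),c['mtx'],c['dist'])[:,0]
    d=np.c_[p,np.ones(2)]@H[:3,:3].T;o=H[:3,3];q=o+d*((ytop-o[1])/d[:,1:2])
    v=q[0]-q[1]; # tool x ~ lid x, tool z ~ lid y
    ang=np.arctan2(v[2],v[0])-np.arctan2(18,108)
    Rm=np.array([[np.cos(ang),-np.sin(ang)],[np.sin(ang),np.cos(ang)]])
    cen=(q[0]+q[1])[[0,2]]/2-Rm@[0,-.009]
    print('A',q[0].round(4),'B',q[1].round(4),'AB',np.linalg.norm(v).round(4),'ang',np.degrees(ang).round(2),'centre tool x,z',cen.round(4))
E
python3 - <<'E'
from hand import *
c=dict(np.load('g2.npz'))
for y in(.0017,.003): hand((321.4,426.7),(271.9,183.9),c,y)
E
```

```text
A [ 0.0547  0.0017 -0.0001] B [-0.0529  0.0017 -0.0181] AB 0.1091 ang 0.04 centre tool x,z [ 0.0009 -0.0001]
A [ 0.0559  0.003  -0.0001] B [-0.0527  0.003  -0.0183] AB 0.1101 ang 0.04 centre tool x,z [ 0.0016 -0.0002]
```

The lid sits in the hand at (0.9, -0.1) mm from tool centre with 0.04° twist, so it did not slip. Carry it to the base.

```bash
python3 - <<'E'
from h import *
show();plan([.5829,-.2875,.135],90.9)
E
```

```text
t 9.62 pos [0.5641 0.2336 0.1179] zhead 58.84 ydown [-2.2e-03 -8.0e-04 -1.0e+00] q [ 0.35  0.24  1.85 -0.    1.05 -0.68] F [ 1.02  0.26 -1.69] M [ 0.04  -0.002 -0.037] w 0.166
shift [ 0.2857 -0.0167 -0.4363] len 0.522 turn [ 0.0014 -0.5595 -0.0019] [  0.1 -32.1  -0.1]
```

```bash
python3 -m handwheel '[[0.016,-0.012,-0.025,0,0,0,0],[0.031,-0.005,-0.048,0,0,0,0],[0.031,0,-0.048,0,0,0,0],[0.031,0,-0.048,0,0,0,0],[0.031,0,-0.048,0,0,0,0],[0.031,0,-0.048,0,0,0,0],[0.031,0,-0.048,0,0,0,0],[0.031,0,-0.048,0,0,0,0]]' && python3 -m handwheel '[[0.031,0,-0.048,0,0,0,0],[0.020,0,-0.027,0,0,0,0],[0,0,0,0,-0.14,0,0],[0,0,0,0,-0.14,0,0],[0,0,0,0,-0.14,0,0],[0,0,0,0,-0.14,0,0],[0,0,0,0,0,0,0],[0,0,0,0,0,0,0]]'; python3 - <<'E'
from h import *
show();plan([.5829,-.2875,.06],90.9);wrist('p0')
E
```

```text
time: 10.62
tool_pos: [0.5772, -0.1974, 0.1359]
tcp_rot: [-1.528, 0.427, -0.426]
wrist_force: [0.4, 0.3, -1.0]
width: 0.166
time: 11.62
tool_pos: [0.5822, -0.286, 0.1359]
tcp_rot: [-1.57, -0.011, 0.011]
wrist_force: [-0.4, 1.0, -1.5]
width: 0.165
t 11.62 pos [ 0.5822 -0.286   0.1359] zhead 90.8 ydown [-5.e-04  3.e-04 -1.e+00] q [-0.5   0.29  1.76  0.    1.1  -2.08] F [-0.42  1.03 -1.49] M [ 0.017 -0.02  -0.03 ] w 0.165
shift [ 0.0007  0.0759 -0.0015] len 0.076 turn [-0.0003 -0.0018 -0.0005] [-0.  -0.1 -0. ]
```

View pics/p0.png

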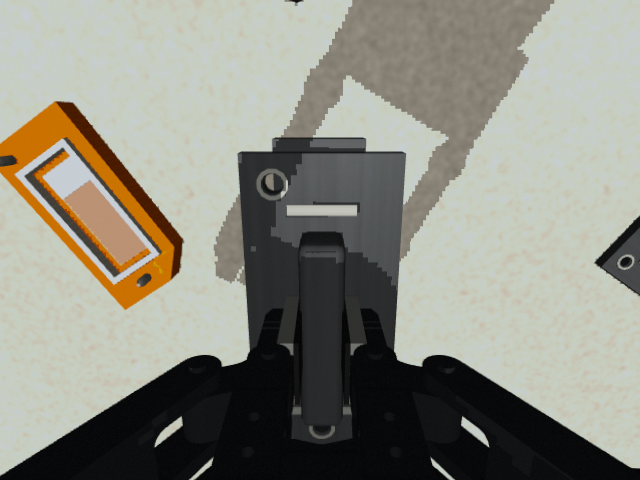

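```bash
python3 -m handwheel '[[0.001,0.03,-0.0015,0,-0.002,0,0],[0,0.03,0,0,0,0,0],[0,0.018,0,0,0,0,0],[0,0,0,0,0,0,0],[0,0,0,0,0,0,0],[0,0,0,0,0,0,0]]'; python3 - <<'E'
from h import *
show();plan([.5829,-.2875,.05],90.9);wrist('p1');show();wrist('p1b');show();plan([.5829,-.2875,.05],90.9)
E
```

```text
time: 12.42
tool_pos: [0.5846, -0.2882, 0.06]
tcp_rot: [-1.572, -0.016, 0.012]
wrist_force: [0.0, 0.8, -2.4]
width: 0.166
t 12.43 pos [ 0.5846 -0.2882  0.06  ] zhead 91.04 ydown [ 0.0026 -0.0014 -1.    ] q [-0.5   0.37  1.8   0.    0.97 -2.09] F [ 0.01  0.83 -2.41] M [ 0.011  0.032 -0.014] w 0.166
shift [-0.0017  0.01    0.0008] len 0.01 turn [0.0014 0.0024 0.0026] [0.1 0.1 0.1]
t 12.47 pos [ 0.5845 -0.2881  0.0599] zhead 91.04 ydown [ 0.0024 -0.0013 -1.    ] q [-0.5   0.37  1.8   0.    0.97 -2.09] F [-0.91  0.23 -0.74] M [-0.012  0.013  0.02 ] w 0.167
t 12.53 pos [ 0.5843 -0.2881  0.0597] zhead 91.04 ydown [ 0.0021 -0.0011 -1.    ] q [-0.5   0.37  1.8  -0.    0.97 -2.09] F [-0.72 -0.24 -1.38] M [ 0.033  0.018 -0.014] w 0.168
shift [-0.0014  0.0097  0.0006] len 0.01 turn [0.0012 0.0024 0.002 ] [0.1 0.1 0.1]
```

View pics/p1.png

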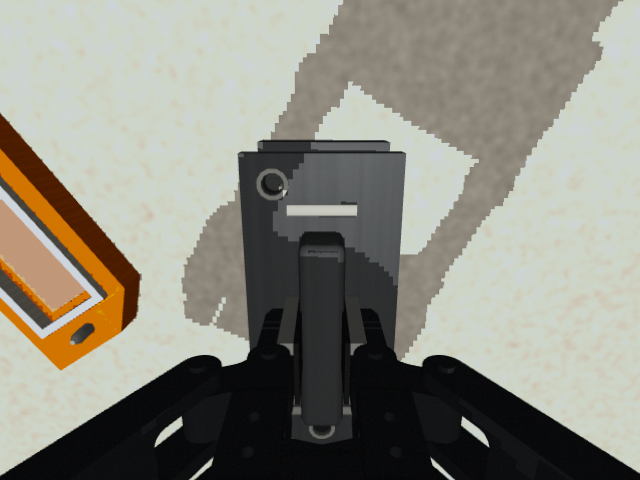

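```bash
python3 -m handwheel '[[-0.0012,0.01,0.0006,0,0.002,0,0],[0,0,0,0,0,0,0],[0,0,0,0,0,0,0],[0,0,0,0,0,0,0],[0,0,0,0,0,0,0],[0,0,0,0,0,0,0]]'; python3 - <<'E'
from h import *
show();plan([.5829,-.2875,.05],90.9);wrist('p2')
ims=[]
for n,c,m in (('p2',(272,184),25),('p2',(321,428),25)):
    im=cv2.imread(f'pics/{n}.png')[c[1]-m:c[1]+m+1,c[0]-m:c[0]+m+1].astype(float)
    im=np.clip(((im/255)**.45)*255*1.3-20,0,255).astype(np.uint8)
    ims.append(cv2.resize(im,None,fx=7,fy=7,interpolation=cv2.INTER_CUBIC))
cv2.imwrite('pics/p2h.png',np.hstack(ims))
E
```

```text
time: 13.28
tool_pos: [0.5823, -0.287, 0.0485]
tcp_rot: [-1.571, -0.013, 0.013]
wrist_force: [-0.3, 0.2, -2.1]
width: 0.166
t 13.28 pos [ 0.5823 -0.287   0.0485] zhead 90.93 ydown [ 3.e-04 -2.e-04 -1.e+00] q [-0.5   0.38  1.81 -0.    0.95 -2.08] F [-0.25  0.16 -2.07] M [-0.007 -0.011  0.036] w 0.166
shift [ 0.0006 -0.0015 -0.0005] len 0.002 turn [0.0002 0.0005 0.0003] [0. 0. 0.]
```

View pics/p2h.png

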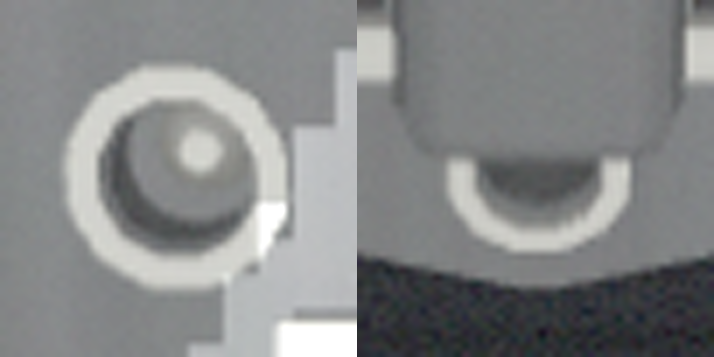

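Through hole B, the pin tip shows at about (275.1,180.0), so I can measure pin against hole directly.

```bash
python3 - <<'E'
from h import *
d=dict(np.load('p2.npz'));H=d['hand_eye']
o,r=rays([(275.1,180.0),(271.9,183.9)],d,H)
q=o+r*((np.array([.0165,.0017])-o[1])/r[:,1])[:,None];print(q.round(4),'pin-hole',(q[0]-q[1]).round(4))
E
```

```text
[[-0.0522  0.0165 -0.0187]
 [-0.053   0.0017 -0.0182]] pin-hole [ 0.0008  0.0148 -0.0005]
```

Direct view: pin minus hole is (+0.8, -0.5) mm. Odometry says (+0.6, -0.5), so they agree. Correct this and descend to the pin tapers.

```bash
python3 -m handwheel '[[0.0007,0.003,-0.0005,0,0,0,0],[0,0,0,0,0,0,0],[0,0,0,0,0,0,0],[0,0,0,0,0,0,0],[0,0,0,0,0,0,0]]'; python3 - <<'E'
from h import *
show();plan([.5829,-.2875,.0385],90.9)
E
python3 -m handwheel '[[0,0.003,0,0,0,0,0],[0,0.002,0,0,0,0,0],[0,0.002,0,0,0,0,0],[0,0,0,0,0,0,0],[0,0,0,0,0,0,0]]'; python3 - <<'E'
from h import *
show();plan([.5829,-.2875,.0385],90.9);wrist('p3')
im=cv2.imread('pics/p3.png')
cv2.imwrite('pics/p3h.png',cv2.resize(im[130:240,220:420],None,fx=4,fy=4,interpolation=cv2.INTER_CUBIC))
E
```

```text
time: 13.95
tool_pos: [0.5829, -0.2875, 0.0453]
tcp_rot: [-1.571, -0.013, 0.013]
wrist_force: [0.0, -0.1, -0.8]
width: 0.166
t 13.95 pos [ 0.5829 -0.2875  0.0453] zhead 90.93 ydown [ 0.  0. -1.] q [-0.5   0.38  1.81  0.    0.94 -2.08] F [ 0.01 -0.12 -0.77] M [-0.024  0.03   0.009] w 0.166
shift [ 0.      0.0068 -0.    ] len 0.007 turn [-0.      0.0004  0.    ] [-0.  0.  0.]
time: 14.58
tool_pos: [0.5829, -0.2875, 0.0383]
tcp_rot: [-1.571, -0.013, 0.013]
wrist_force: [-0.3, -0.5, -1.4]
width: 0.165
t 14.57 pos [ 0.5829 -0.2875  0.0383] zhead 90.93 ydown [ 0. -0. -1.] q [-0.5   0.39  1.82 -0.    0.93 -2.08] F [-0.26 -0.45 -1.39] M [0.021 0.051 0.017] w 0.165
shift [-0.     -0.0002  0.    ] len 0.0 turn [0.     0.0005 0.    ] [0. 0. 0.]
```

View pics/p3h.png

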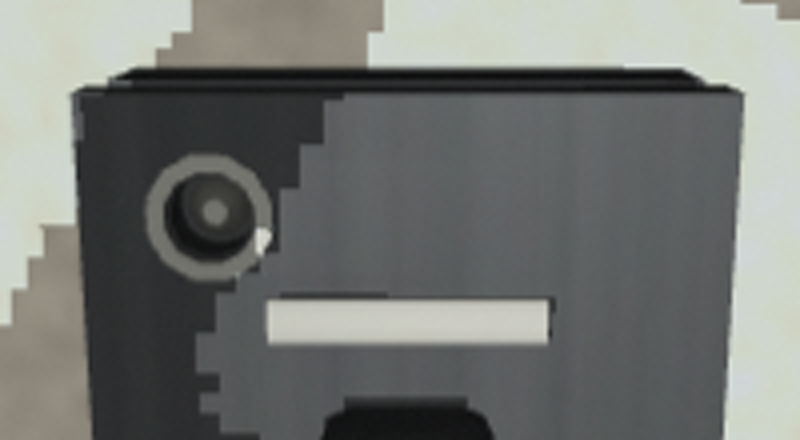

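The pin tip is centred in hole B, the lid underside is about 3 mm below the tips, and there is no contact force. Continue down.

```bash
python3 -m handwheel '[[0,0.003,0,0,0,0,0],[0,0.003,0,0,0,0,0],[0,0,0,0,0,0,0],[0,0,0,0,0,0,0]]'; python3 - <<'E'
from h import *
show()
E
python3 -m handwheel '[[0,0.003,0,0,0,0,0],[0,0.002,0,0,0,0,0],[0,0,0,0,0,0,0],[0,0,0,0,0,0,0],[0,0,0,0,0,0,0]]'; python3 - <<'E'
from h import *
show()
E
```

```text
time: 15.12
tool_pos: [0.5828, -0.2875, 0.0322]
tcp_rot: [-1.571, -0.013, 0.013]
wrist_force: [0.2, -0.8, -1.3]
width: 0.168
t 15.12 pos [ 0.5828 -0.2875  0.0322] zhead 90.93 ydown [-2.e-04  1.e-04 -1.e+00] q [-0.5   0.4   1.82  0.    0.92 -2.08] F [ 0.22 -0.77 -1.33] M [0.035 0.024 0.083] w 0.168
time: 15.75
tool_pos: [0.5832, -0.2877, 0.0288]
tcp_rot: [-1.571, -0.013, 0.012]
wrist_force: [-2.2, 1.5, 6.9]
width: 0.166
t 15.75 pos [ 0.5832 -0.2877  0.0288] zhead 90.93 ydown [ 7.e-04 -4.e-04 -1.e+00] q [-0.5   0.4   1.82 -0.    0.92 -2.08] F [-2.25  1.45  6.87] M [0.281 0.459 0.039] w 0.166
```

```bash
python3 -m handwheel '[[0,0.001,0,0,0,0,0],[0,0.001,0,0,0,0,0],[0,0,0,0,0,0,0],[0,0,0,0,0,0,0],[0,0,0,0,0,0,0]]'; python3 - <<'E'
from h import *
show()
E
python3 -m handwheel '[[0,0.001,0,0,0,0,0],[0,0.001,0,0,0,0,0],[0,0,0,0,0,0,0],[0,0,0,0,0,0,0],[0,0,0,0,0,0,0]]'; python3 - <<'E'
from h import *
show()
E
```

```text
time: 16.38
tool_pos: [0.5833, -0.2877, 0.0277]
tcp_rot: [-1.571, -0.013, 0.012]
wrist_force: [-5.1, 1.9, 11.4]
width: 0.162
t 16.38 pos [ 0.5833 -0.2877  0.0277] zhead 90.93 ydown [ 6.e-04 -4.e-04 -1.e+00] q [-0.5   0.41  1.82 -0.    0.91 -2.08] F [-5.07  1.95 11.41] M [0.49  0.834 0.031] w 0.162
time: 17.0
tool_pos: [0.5833, -0.2877, 0.0276]
tcp_rot: [-1.571, -0.013, 0.012]
wrist_force: [-8.9, 4.9, 21.6]
width: 0.165
t 17.0 pos [ 0.5833 -0.2877  0.0276] zhead 90.93 ydown [ 4.e-04 -3.e-04 -1.e+00] q [-0.5   0.41  1.82 -0.    0.91 -2.08] F [-8.92  4.89 21.55] M [0.839 1.483 0.041] w 0.165
```

The lid bottomed at TCP z = 0.0276, where flush is predicted at 0.0277, with about 23 N of push. There is some side load (-9, +5 N), so I relieve it slightly and look.

```bash
python3 -m handwheel '[[-0.0007,0,0.0004,0,0,0,0],[0,0,0,0,0,0,0],[0,0,0,0,0,0,0],[0,0,0,0,0,0,0]]'; python3 - <<'E'
from h import *
show()
s=optics.read_camera('side');cv2.imwrite('pics/s1.png',cv2.resize(s['image'][160:230,330:450,::-1],None,fx=6,fy=6,interpolation=cv2.INTER_CUBIC))
wrist('f1')
E
```

```text
time: 17.5
tool_pos: [0.5833, -0.2877, 0.0277]
tcp_rot: [-1.572, -0.014, 0.011]
wrist_force: [-7.3, 3.2, 18.8]
width: 0.166
t 17.5 pos [ 0.5833 -0.2877  0.0277] zhead 90.93 ydown [ 0.002  -0.0012 -1.    ] q [-0.5   0.4   1.82 -0.    0.91 -2.08] F [-7.25  3.17 18.81] M [0.688 1.235 0.01 ] w 0.166
```

View pics/f1.png

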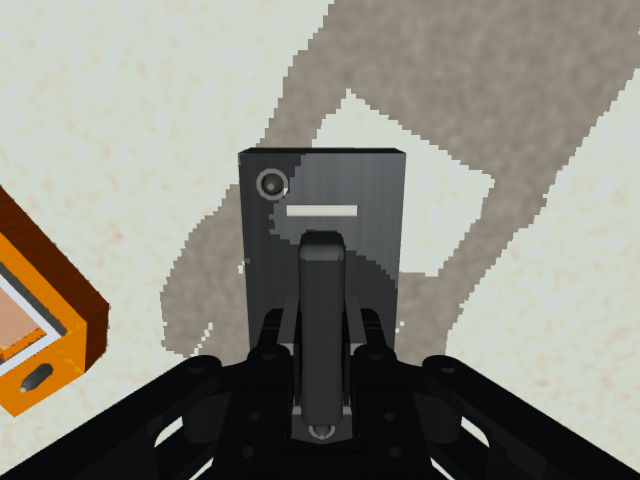

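View pics/s1.png

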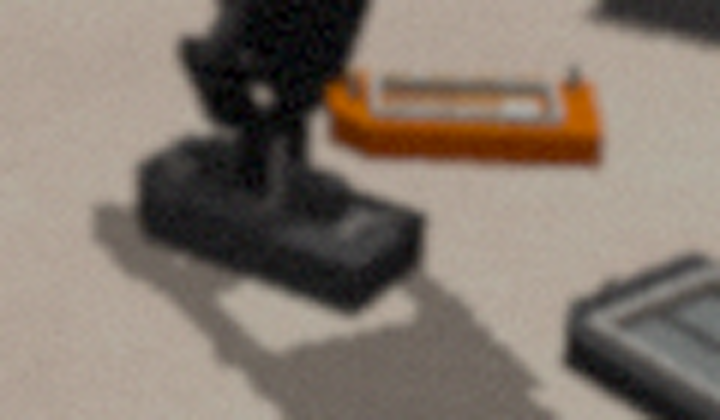

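The lid is seated: pin tips show in both holes, at (271,185) and (322,430), and the outlines coincide all round with no gasket showing in the side view. Hold briefly, check steadiness, then hand in.

```bash
python3 -m handwheel '[[0,0.0005,0,0,0,0,0],[0,0,0,0,0,0,0],[0,0,0,0,0,0,0],[0,0,0,0,0,0,0],[0,0,0,0,0,0,0],[0,0,0,0,0,0,0]]'; python3 - <<'E'
from h import *
show();c=optics.read_camera('top');s=show()
cv2.imwrite('pics/topf.png',c['image'][:,:,::-1])
a=np.load('top0.npz')['image'].astype(int);d=np.abs(c['image'].astype(int)-a).max(2)
for n,(x0,x1,y0,y1) in dict(wide_lid=(295,352,177,234),wide_base=(416,466,267,326),clamps=(286,350,266,294),tweez=(176,234,274,296),turq=(144,192,212,262)).items(): print(n,(d[y0:y1,x0:x1]>60).sum())
wrist('f2')
im=cv2.imread('pics/f2.png');cv2.imwrite('pics/f2c.png',cv2.resize(im[140:450,220:420],None,fx=1.9,fy=1.9,interpolation=cv2.INTER_CUBIC))
E
```

```text
time: 18.35
tool_pos: [0.5833, -0.2877, 0.0276]
tcp_rot: [-1.572, -0.014, 0.011]
wrist_force: [-8.0, 4.2, 23.4]
width: 0.164
t 18.35 pos [ 0.5833 -0.2877  0.0276] zhead 90.93 ydown [ 0.0018 -0.0011 -1.    ] q [-0.5   0.41  1.82 -0.    0.91 -2.08] F [-8.03  4.17 23.42] M [0.738 1.436 0.026] w 0.164
t 18.4 pos [ 0.5833 -0.2877  0.0276] zhead 90.93 ydown [ 0.0019 -0.0011 -1.    ] q [-0.5   0.41  1.82 -0.    0.91 -2.08] F [-8.    4.17 22.55] M [ 0.744  1.41  -0.008] w 0.168
wide_lid 0
wide_base 1222
clamps 0
tweez 0
turq 0
```

View pics/f2c.png

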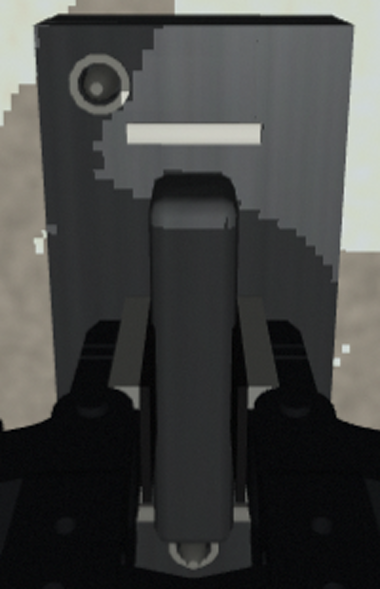

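View pics/topf.png

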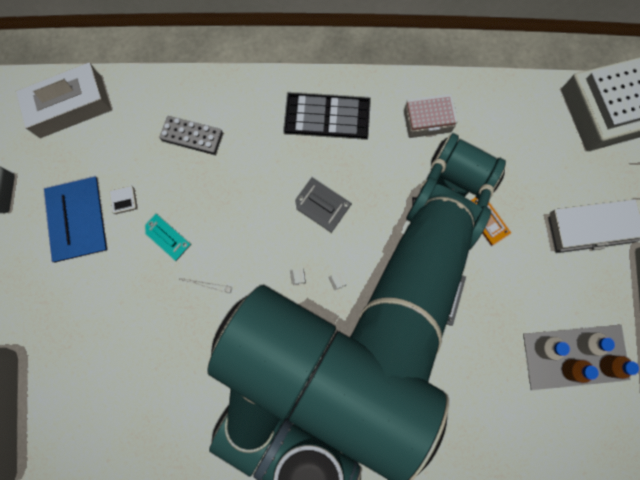

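The final views show pins in both holes and the lid flush. The wide lid, clamps, tweezers and turquoise lid are unchanged in the top view. The wide base is hidden there by the arm, and I never went near it. The load is steady at about 23 N.

```bash
python3 - <<'E'
from h import *
print(workorder.finish_job()); show()
E
```

```text
the job is handed in; nothing more can be done
None
the job is handed in; nothing more can be done
```

The single-slide chamber is closed and I handed the job in at about 18.4 s. I gripped the narrow dark lid by its rib, turned it 32° so the cut corners matched, and lowered it over both dowel pins. The hand is still holding it pressed shut.

**Last checks**
- **Fit:** pin tips showed in both holes in the wrist view, and a direct look through hole B before lowering agreed with the computed position to about 0.2 mm.
- **Flush:** the lid stopped at tool height 27.6 mm, against 27.7 mm predicted for flush. Tool tilt was about 0.002 rad.
- **Push:** about 23 N downward and steady.
- **Other items:** the wide lid, clamps, tweezers and turquoise lid were unchanged in the top view.

**Not confirmed, or off**
- **Side load:** about 9 N remained; I only partly relieved it, and nothing moved under it.
- **Wide base:** the arm hid it in the final top view, so I could not check it there. It was in the side view and I never went near it.
- **Height readings:** two-view heights scattered by a few millimetres (lid plate 3–11 mm against 8, pin tips 33–36 mm against 32). I used the stated heights, backed by hole spacings within 0.3 mm of the true value.

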